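# Turn over a board in the sample book

## Task

Show the next board in the wood sample book whose leaf has the half-round tab: push that leaf up by its tab with the fingertips, turn it over the ring spine and gently press it down until it lies fully flat on the far stack. Do not pinch or lift anything, keep the book where it is, and leave the square-tabbed book and all the other things on the desk undisturbed.

Things in the scene. Friction and masses are not known exactly. Their poses are not given: they have to be found in the camera images.
- round_book: Wider sample book, loose, 2 kg: base board 176 x 116 x 6 mm; each side of a steel ring spine a fixed stack of boards, 10 to 85 mm from the spine line, 110 mm wide, top 36 mm above the desk. Origin: centre of the underside, below the spine. x crosses the spine from near stack (robot side, -x) to far stack (+x); y along the spine; z up. Hinge axis of its leaf: along y, 39.5 mm above the origin.
- round_leaf (a joint): angle (rad) of its leaf, 112 mm wide, 6 mm thick, reaching 95 mm from the axis, its half-round tab 120 mm (35 mm past the near stack). 0 flat on the near stack, 1.57 upright, 3.14 flat on the far stack (stop). Starts slightly raised, 0.08 to 0.35. 0.09 kg; stiff hinge, 0.12 N m (1 to 2 N at the tab): it stays at any angle where it is left and does not fall.
- round_tab (a point): point at mid-thickness and mid-width of the half-round tab (56 mm wide), 105 mm from the hinge axis, 15 mm short of the tab's end. Axes turn with the leaf: x towards the spine, y along the spine, z out of the face that starts on top.
- square_book: Narrower second sample book, same build, base board 176 x 96 x 6 mm, its leaf 92 mm wide with a square tab 30 mm wide. Origin and axes as for round_book. To be left alone.
- square_leaf (a joint): angle (rad) of the square-tabbed leaf, same sense as round_leaf; to be left where it is
- square_tab (a point): point at mid-thickness of the square tab, 105 mm from its hinge axis
- pen: dark fountain pen, 13 x 136 x 16 mm, lying loose between the books; bystander, origin under its centre
- handled_seal: brass seal with turned wooden handle, 27 x 27 x 78 mm, standing upright behind and between the books; bystander, origin under its centre
- card_case: brown leather card case, 65 x 92 x 24 mm, lying left of the books; bystander, origin under its centre
- key: brass key, 22 x 68 x 6 mm, lying right of the books; bystander, origin under its centre
Not all that is in view belongs to the job. What is shaped like the round_book but red is not meant.

How it is judged (in metres and radians):
On the way, in this order (a step that is already met when the one before it is completed fails the run):
1. the leaf passes upright on its way over (value of joint round_leaf above 1.57 rad).
2. the leaf lies flat on the far stack (value of joint round_leaf above 3.07 rad), for 0.1 s.
At the end, for the whole second after the job is handed in: The round-tabbed leaf is at rest, flat on the far stack (within 0.07 rad of its stop); its book stands level within 20 mm of where it was; the square-tabbed book and its leaf are within 15 mm, and the pen, seal, card case and key within 20 mm, of where they were (value of joint round_leaf above 3.07 rad and velocity of joint round_leaf between -0.1 and 0.1 rad/s and distance of each of round_book, pen, handled_seal, card_case, key from where it was at the start of the episode below 0.02 m and angle between round_book's own z axis and vertical below 0.03 rad and linear speed of round_book below 0.02 m/s and distance of each of square_tab, square_book from where it was at the start of the episode below 0.015 m); the robot touches nothing.
It fails at once if the leaf with the half-round tab is taken between the fingers (contact force between the fingers and round_book above 0.5 N and z of the grasp point in the frame of round_tab between -0.007 and 0.007 m and x of the grasp point in the frame of round_tab between -0.01 and 0.1 m and y of the grasp point in the frame of round_tab between -0.054 and 0.054 m).
It fails at once if the book is lifted, tipped or shoved more than 20 mm (distance of round_book from where it was at the start of the episode above 0.02 m or height (world z) of round_book above 0.015 m or angle between round_book's own z axis and vertical above 0.15 rad).
It fails at once if the robot strikes or presses the book with more than 40 N (contact force between the fingers and round_book above 40 N).
It fails at once if the square-tabbed book or its leaf is disturbed (more than 15 mm) (distance of any of square_book, square_tab from where it was at the start of the episode above 0.015 m).
It fails at once if a bystander is moved more than 20 mm or tipped over (distance of any of pen, handled_seal, card_case, key from where it was at the start of the episode above 0.02 m or angle between handled_seal's own z axis and vertical above 0.4 rad).
It also fails if it takes over 42 s, if anything falls off the work surface, if the arm or the gripper's body presses on something with over 40 N, if the wrist force passes 120 N, or if a joint passes its speed limit or range.

## Robot

A 6-joint arm with a two-finger parallel gripper is mounted at the origin on the work surface; the furniture and walls round the work are solid. World frame = base frame: x ahead of the robot, y to its left, z up, the work surface at z = 0. Lengths are in mm, angles in rad, forces in N, time in s.
With the tool pointing down it reaches from about 375 to 925 mm from the base axis. Payload 5.7 kg.
Tool frame: the origin (TCP) lies midway between the tips of the shut fingers; the grasp point (between the pads) lies 19 mm behind it (grip_depth is the z of the grasp point in the tool frame, in mm); z points along the fingers, y is the direction in which the jaws open and shut (so a half turn about z gives the same grasp; the last joint's range is limited). The gripper opens to 85 mm and grips with 20 to 120 N. Pads are 22 mm wide; open, the fingers measure 114 mm over their backs; the gripper's body (76 mm by 85 mm) begins 54 mm behind the grasp point. The pads swing forward as they close: fully open they stand 13 mm farther back than shut.
Start: joints at [-1.282, 0.359, 1.51, -0, 1.272, -0.115], TCP at [235.731, -551.719, 231.267] pointing down, gripper open.
Joint ranges: [-2.97, 2.97], [-1.01, 2.36], [0.21, 2.38], [-0.96, 4.11], [0.2, 2.71], [-2.98, 2.98]. Speed limits (rad/s): [2.39, 2.39, 3.14, 3.14, 3.14, 3.14].

## Interface

Orientations are given as [roll, pitch, yaw] about the fixed x, y, z axes, in that order (R = Rz(yaw) Ry(pitch) Rx(roll)).
In Python, from station import reach, move_straight, move_joints, release, close_gripper, dwell, ik, get_obs, get_image, camera_info, MotionError, finish_job, grip_depth gives the robot as it stands. Calls block until the motion is done:
- reach(position, orientation): joint-space move of the TCP to a pose.
- move_straight(position, speed=150, rot=None): straight line of the TCP; rot=None keeps the orientation; speed is the mean speed in mm/s.
- move_joints(angles): joint-space move.
- release() and close_gripper(newtons=None): open the fingers fully, or close them until they stop; newtons is the grip in N (None keeps the last).
- dwell(seconds).
- ik(position, orientation): joint angles nearest the present ones, or None.
- get_obs(): the state.
- get_image(name): name is "scene" or "top"; returns (picture, depth): 420x560x3 uint8, blue, green, red; 420x560 float32, mm along the optical axis (not along the pixel's ray), 0 where there is no reading.
- camera_info(name): a dict with "fx", "fy", "cx", "cy" (pixels), "extrinsics" (4x4, takes a point from camera to world coordinates). Camera axes: x right, y up, looking along -z (the intrinsics and any distortion apply to the point x, -y, -z); pixel columns grow to the right and rows downward; lengths in mm; the calibration is good to about 2 mm. A picture is of the moment at which its call begins. camera_info takes no time and is no camera call.
A pose or a line that the arm cannot do raises MotionError and nothing moves.
- finish_job(): hands the job in, once; it reports no verdict.
The state is a dict: "t": time; "joints": joint angles; "dq": joint speeds; "joint_torque": joint torques, N m; "tool_pos": TCP position; "tcp_rot": TCP orientation; "ft_force": force on the tool from outside, world axes, zero at the start; "torque": the same for the moment, N m; "gripper_width": opening from 0.0 (shut) to 1.0 (fully open).
Only numpy, scipy, OpenCV 4.12 (cv2) and the standard library are available. Lean on these libraries where they do the work, as an engineer would, in place of code of your own. Each camera call takes 0.05 s, during which the arm holds its last target.

## Working session

There is one attempt and no reset: what is moved stays moved. The work goes in short steps, each a Python script; the robot and the scene stay as the last script left them, time stands still between calls to the robot, and variables do not carry over. Pictures are saved under pics/ and viewed, and the job is handed in when it is done.

```bash
ls; mkdir -p pics; python3 - <<'E'
from station import *
import cv2,numpy as np
print(get_obs()['t'])
for n in ("scene","top"):
    p,d=get_image(n); cv2.imwrite(f"pics/{n}0.png",p); np.save(f"pics/{n}0.npy",d)
    c=camera_info(n); print(n,c)
    print((d>0).mean())
print(get_obs())
E
```

```text
pics
0.0
scene {'fx': 449.4677906569955, 'fy': 449.4677906569955, 'cx': 281.02295140125193, 'cy': 210.89093579009122, 'extrinsics': array([[ 5.53308574e-01,  3.62263176e-01, -7.50076672e-01,
        -3.99476100e+02],
       [-8.32894757e-01,  2.53215917e-01, -4.92105703e-01,
        -5.76100960e+02],
       [ 1.16595775e-02,  8.97021232e-01,  4.41833637e-01,
         5.85075566e+02],
       [ 0.00000000e+00,  0.00000000e+00,  0.00000000e+00,
         1.00000000e+00]])}
0.9960331632653061
top {'fx': 393.0653069606048, 'fy': 393.0653069606048, 'cx': 283.33105980275644, 'cy': 207.99879628049277, 'extrinsics': array([[-2.04124088e-02,  9.97772432e-01, -6.35099009e-02,
         4.31323257e+02],
       [-9.99777099e-01, -2.00282305e-02,  6.67994408e-03,
         1.57107886e+01],
       [ 5.39307311e-03,  6.36320983e-02,  9.97958852e-01,
         1.34351832e+03],
       [ 0.00000000e+00,  0.00000000e+00,  0.00000000e+00,
         1.00000000e+00]])}
0.9962670068027211
{'t': 0.1, 'joints': array([-1.28208551e+00,  3.59431560e-01,  1.51133362e+00,  2.37529620e-06,
        1.27247087e+00, -1.15148301e-01]), 'dq': array([ 0.0004162 , -0.00186568, -0.00324469, -0.00126338, -0.00161125,
        0.0008655 ]), 'joint_torque': array([-2.62603799e-04, -5.28653169e+01, -2.79349065e+01, -1.28435081e-04,
        5.11475475e-03,  2.97465715e-05]), 'tool_pos': array([ 235.57542795, -551.16034474,  230.53488257]), 'tcp_rot': array([-3.13996040e+00, -1.91070761e-04,  4.03858265e-01]), 'ft_force': array([ 0.32427681, -0.27128679, -0.25721568]), 'torque': array([-0.02505849, -0.01842482,  0.00850724]), 'gripper_width': 1.0004854170447344}
```

View pics/scene0.png

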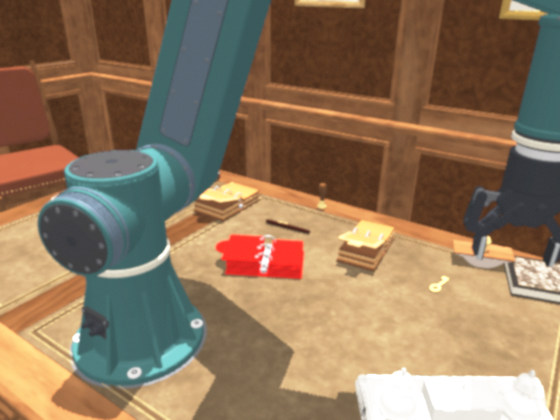

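View pics/top0.png

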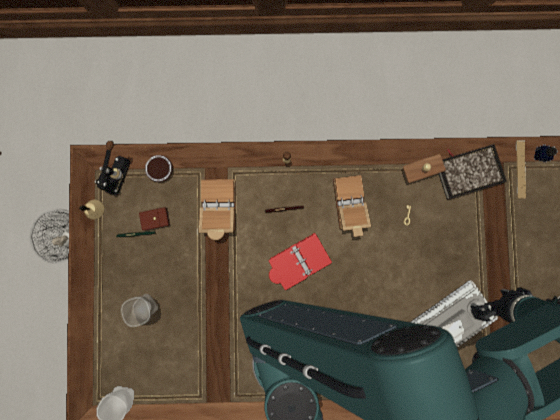

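The top view shows the round-tab book at about (217,207), with its tab at (215,236). The square-tab book is at (351,205), the pen at (284,209), the seal at (287,158), the key at (407,215) and the card case at (154,218). The red decoy is at (300,262). Next I'll zoom in and measure.

```bash
cat > h.py <<'E'
import numpy as np,cv2
from station import *
def cloud(n,d,info=None):
    c=camera_info(n); v,u=np.mgrid[0:d.shape[0],0:d.shape[1]]
    x=(u-c['cx'])/c['fx']*d; y=-(v-c['cy'])/c['fy']*d
    P=np.stack([x,y,-d],-1)@c['extrinsics'][:3,:3].T+c['extrinsics'][:3,3]
    P[d<=0]=np.nan
    return P
E
python3 - <<'E'
from h import *
d=np.load('pics/top0.npy');P=cloud('top',d)
np.set_printoptions(precision=0,suppress=True,linewidth=250)
for r in range(176,246,3):
    print(r,*["%4.0f,%4.0f,%3.0f|"%tuple(P[r,c]) for c in (204,210,217,224,230)])
img=cv2.imread('pics/top0.png')
cv2.imwrite('pics/zt.png',cv2.resize(img[165:250,140:300],None,fx=5,fy=5,interpolation=cv2.INTER_CUBIC))
i2=cv2.imread('pics/scene0.png')
cv2.imwrite('pics/zs.png',cv2.resize(i2[165:255,180:320],None,fx=5,fy=5,interpolation=cv2.INTER_CUBIC))
E
```

```text
176  633, 278, -2|  632, 257, -2|  632, 233, -2|  631, 208,  1|  631, 188, -2|
179  618, 272, 30|  617, 250, 35|  616, 227, 38|  616, 203, 36|  615, 183, 37|
182  607, 271, 33|  607, 251, 33|  606, 227, 36|  606, 204, 33|  605, 184, 36|
185  596, 270, 41|  597, 251, 34|  596, 227, 36|  595, 203, 40|  595, 184, 36|
188  587, 271, 32|  586, 250, 38|  586, 227, 35|  586, 204, 33|  585, 184, 35|
191  577, 271, 35|  577, 251, 33|  576, 228, 34|  575, 204, 37|  575, 184, 33|
194  567, 271, 37|  566, 251, 36|  566, 227, 38|  566, 205, 31|  565, 184, 37|
197  556, 269, 45|  556, 251, 37|  556, 227, 37|  555, 204, 37|  555, 184, 35|
200  546, 269, 47|  546, 251, 33|  546, 227, 37|  545, 204, 41|  545, 184, 34|
203  535, 268, 53|  538, 254, 17|  536, 229, 27|  536, 207, 20|  536, 186, 23|
206  525, 268, 52|  528, 255, 16|  526, 229, 27|  527, 207, 16|  526, 187, 20|
209  516, 268, 51|  515, 249, 46|  515, 226, 46|  515, 203, 46|  514, 184, 43|
212  506, 268, 51|  505, 248, 51|  505, 226, 47|  504, 202, 53|  504, 183, 51|
215  496, 267, 55|  495, 248, 55|  495, 226, 51|  494, 203, 51|  494, 183, 52|
218  486, 268, 55|  485, 248, 56|  485, 225, 57|  485, 203, 52|  484, 182, 56|
221  476, 268, 56|  475, 247, 60|  475, 225, 57|  474, 201, 62|  474, 183, 55|
224  466, 267, 61|  466, 247, 59|  465, 224, 64|  465, 202, 56|  464, 182, 60|
227  456, 266, 63|  456, 246, 67|  455, 224, 60|  455, 201, 65|  454, 182, 62|
230  446, 266, 63|  446, 247, 62|  445, 224, 64|  445, 201, 67|  445, 181, 66|
233  437, 278,  1|  436, 246, 67|  436, 224, 66|  436, 211, -2|  435, 190, -1|
236  427, 279, -3|  427, 246, 68|  426, 224, 67|  425, 210,  2|  425, 191, -3|
239  416, 279, -3|  416, 257,  6|  416, 235,  0|  415, 212, -6|  415, 190,  7|
242  406, 278,  4|  406, 259, -3|  405, 235, -2|  405, 211, -2|  405, 190,  6|
245  396, 280, -2|  396, 258,  6|  395, 235,  1|  395, 211, -1|  394, 190,  3|
```

View pics/zt.png

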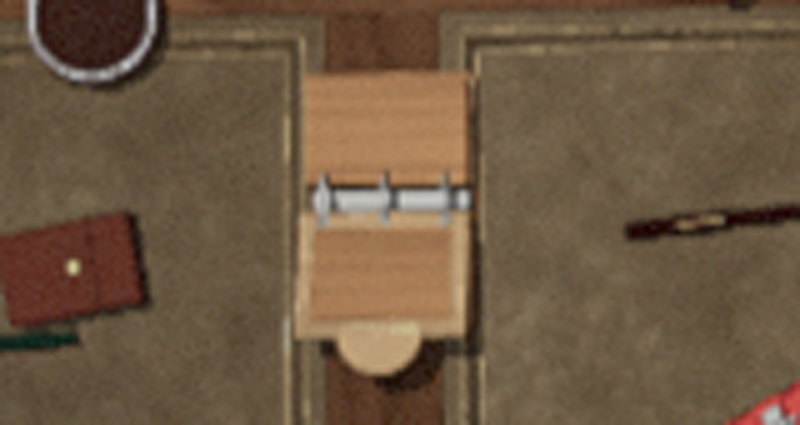

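View pics/zs.png

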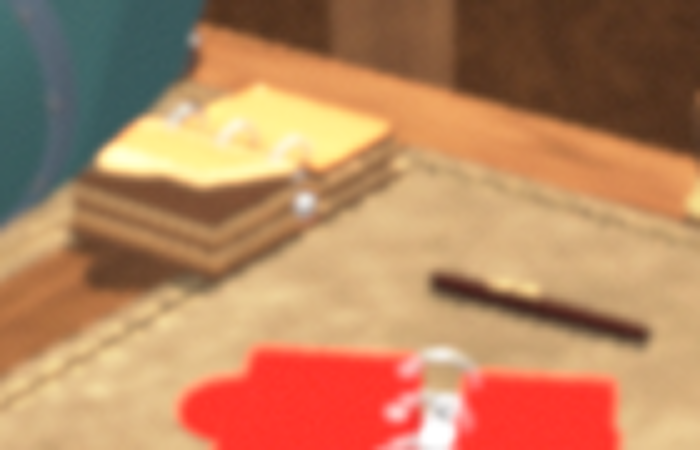

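The book at (217,207) has a tab sitting at z of about 67 mm, and its spine runs nearly along world y. Next I'll fit its pose and the leaf angle, and check that the tilted tool poses are reachable.

```bash
python3 - <<'E'
from h import *
np.set_printoptions(precision=3,suppress=True)
d=np.load('pics/top0.npy');P=cloud('top',d)
X,Y,Z=P[...,0],P[...,1],P[...,2]
# edges by row, cast at known height
roi=(X>410)&(X<640)&(Y>150)&(Y<310)&(Z>20)
far=roi&(X>548); 
def lr(xlo,xhi):
    L=[];R=[]
    for r in range(170,245):
        c=np.where(roi[r])[0]
        if len(c)<5: continue
        x=np.median(X[r,c])
        if xlo<x<xhi: L.append((x,Y[r,c[0]]));R.append((x,Y[r,c[-1]]))
    L=np.array(L);R=np.array(R);print(xlo,xhi,'L',np.polyfit(L[:,0]-530,L[:,1],1),'R',np.polyfit(R[:,0]-530,R[:,1],1),len(L), 'med width',np.median(L[:,1]-R[:,1]),'mid',np.median((L[:,1]+R[:,1])/2))
lr(550,610);lr(445,515);lr(418,438)
print('x range',X[far].max(), X[roi].min())
# spine gap
for c in range(203,234,2):
    col=(Z[:,c]<32)&(X[:,c]>515)&(X[:,c]<560); print(round(Y[204,c]),X[col,c].min().round(1) if col.any() else None,X[col,c].max().round(1) if col.any() else None, 'far end',X[far[:,c],c].max().round(1) if far[:,c].any() else None,'near', X[roi[:,c],c].min().round(1))
m=roi&(X>420)&(X<512)&(Z>40)
A=np.c_[X[m]-530,Y[m]-228,np.ones(m.sum())];print(np.linalg.lstsq(A,Z[m],rcond=None)[0])
for p in ([480,-0],):pass
for a in (30,40,45,50,60):
    for (x,z) in ((395,45),(425,45),(430,100),(530,150),(610,100)):
        q=ik([x,226,z],[np.pi,-np.radians(a),0]); q2=ik([x,226,z],[np.pi,np.radians(a),0])
        print(a,x,z,q,q2)
E
```

```text
550 610 L [  0.008 280.44 ] R [ -0.01  172.707] 18 med width 108.75050428335751 mid 226.4065652256648
445 515 L [ -0.032 280.589] R [ -0.035 171.503] 21 med width 108.84406691156175 mid 227.79596332982592
418 438 L [  0.771 326.747] R [ -0.894 118.284] 6 med width 40.14586839684239 mid 228.72236361225308
x range 618.1007987163775 419.4477927501087
278 527.8 543.7 far end 617.9 near 443.1
270 527.3 540.4 far end 617.5 near 443.0
264 527.5 542.1 far end 617.1 near 442.9
257 530.9 542.4 far end 617.2 near 426.6
251 527.4 556.6 far end 616.3 near 423.3
244 527.5 543.0 far end 616.8 near 419.9
237 527.0 559.9 far end 616.8 near 419.8
229 526.3 542.8 far end 615.9 near 419.6
223 527.1 542.7 far end 615.9 near 419.4
217 526.7 542.7 far end 615.9 near 425.8
211 526.8 542.6 far end 616.0 near 432.1
204 526.8 543.0 far end 616.6 near 441.7
196 526.5 543.1 far end 616.2 near 441.6
189 525.8 545.3 far end 614.7 near 441.5
184 525.9 548.5 far end 616.4 near 441.3
177 525.7 543.0 far end 615.3 near 448.1
[-0.254  0.009 43.456]
30 395 45 None [0.26  0.67  1.652 0.133 1.331 1.766]
30 425 45 None [0.
[... 802 characters left out ...]
6 -2.113] [0.177 1.005 0.854 0.141 2.056 1.763]
50 395 45 None [0.224 0.873 1.435 0.173 1.692 1.737]
50 425 45 None [0.215 0.9   1.359 0.167 1.742 1.739]
50 430 100 None [0.214 0.834 1.337 0.169 1.828 1.753]
50 530 150 [ 0.538  0.402  2.292  4.037  0.527 -2.028] [0.189 0.897 1.035 0.164 2.067 1.772]
50 610 100 [ 0.433  0.564  2.184  3.825  0.535 -1.893] [0.173 1.062 0.782 0.159 2.158 1.771]
60 395 45 None [0.213 0.978 1.338 0.192 1.857 1.734]
60 425 45 None [0.205 1.005 1.258 0.188 1.911 1.738]
60 430 100 None [0.204 0.938 1.246 0.193 1.989 1.753]
60 530 150 None [0.181 1.001 0.935 0.199 2.236 1.786]
60 610 100 [ 0.477  0.703  2.266  3.676  0.896 -1.672] [0.166 1.177 0.641 0.203 2.355 1.799]
```

```bash
cat >> h.py <<'E'
from scipy.spatial.transform import Rotation as Ro
def rot(a,phi,spin=0):
    """tool z tilted a deg from down toward azimuth phi (deg); spin=0: tool y horizontal, perpendicular to tilt"""
    a,phi,s=np.radians([a,phi,spin])
    t=np.array([np.sin(a)*np.cos(phi),np.sin(a)*np.sin(phi),-np.cos(a)])
    y=np.array([-np.sin(phi),np.cos(phi),0]); x=np.cross(y,t)
    R=Ro.from_matrix(np.c_[x,y,t])*Ro.from_rotvec([0,0,s])
    return list(R.as_euler('xyz'))
E
python3 - <<'E'
from h import *
pts=[(412,45),(420,90),(440,110),(470,135),(535,150),(600,130),(630,90),(625,42)]
for phi in (-90,-60,-30,0,30,60,90,120):
  for i,(x,z) in enumerate(pts):
    s=[]
    for a in range(0,81,10):
        ok=[sp for sp in (0,180) if ik([x,227,z],rot(a,phi,sp)) is not None]
        if ok: s.append((a,len(ok)))
    print(phi,(x,z),s)
E
```

```text
-90 (412, 45) [(0, 2), (10, 2), (20, 2), (30, 2), (40, 2), (50, 2), (60, 2), (70, 2), (80, 2)]
-90 (420, 90) [(0, 2), (10, 2), (20, 2), (30, 2), (40, 2), (50, 2), (60, 2), (70, 2), (80, 2)]
-90 (440, 110) [(0, 2), (10, 2), (20, 2), (30, 2), (40, 2), (50, 2), (60, 2), (70, 2), (80, 2)]
-90 (470, 135) [(0, 2), (10, 2), (20, 2), (30, 2), (40, 2), (50, 2), (60, 2), (70, 2), (80, 2)]
-90 (535, 150) [(0, 2), (10, 2), (20, 2), (30, 2), (40, 2), (50, 2), (60, 2), (70, 2), (80, 2)]
-90 (600, 130) [(0, 2), (10, 2), (20, 2), (30, 2), (40, 2), (50, 2), (60, 2), (70, 2)]
-90 (630, 90) [(0, 2), (10, 2), (20, 2), (30, 2), (40, 2), (50, 2), (60, 2), (70, 2)]
-90 (625, 42) [(0, 2), (10, 2), (20, 2), (30, 2), (40, 2), (50, 2), (60, 2), (70, 2)]
-60 (412, 45) [(0, 2), (10, 2), (20, 2), (30, 2), (40, 2), (50, 2), (60, 2)]
-60 (420, 90) [(0, 2), (10, 1), (20, 2), (30, 2), (40, 2), (50, 2), (60, 2)]
-60 (440, 110) [(0, 2), (10, 1), (20, 2), (30, 2), (40, 2), (50, 2), (60, 2)]
-60 (470, 135) [(0, 2), (10, 1), (20, 2), (30, 2), (40, 2), (50, 2), (60, 2)]
-60 (535, 150) [(0, 2), (10, 1), (20, 2), (30, 2), (4
[... 3038 characters left out ...]
 2), (60, 2), (70, 2), (80, 2)]
120 (420, 90) [(0, 2), (10, 2), (20, 2), (30, 2), (40, 2), (50, 2), (60, 2), (70, 2), (80, 2)]
120 (440, 110) [(0, 2), (10, 2), (20, 2), (30, 2), (40, 2), (50, 2), (60, 2), (70, 2), (80, 2)]
120 (470, 135) [(0, 2), (10, 2), (20, 2), (30, 2), (40, 2), (50, 2), (60, 2), (70, 2), (80, 2)]
120 (535, 150) [(0, 2), (10, 2), (20, 2), (30, 2), (40, 2), (50, 2), (60, 2), (70, 2), (80, 2)]
120 (600, 130) [(0, 2), (10, 2), (20, 2), (30, 2), (40, 2), (50, 2), (60, 2), (70, 2), (80, 2)]
120 (630, 90) [(0, 2), (10, 2), (20, 2), (30, 2), (40, 2), (50, 2), (60, 2), (70, 2), (80, 2)]
120 (625, 42) [(0, 2), (10, 2), (20, 2), (30, 2), (40, 2), (50, 2), (60, 2), (70, 2), (80, 2)]
```

```bash
python3 - <<'E'
from h import *
d=np.load('pics/top0.npy');P=cloud('top',d)
for n,(u,v) in dict(seal=(287,154),seal2=(287,162),penL=(267,210),penR=(302,208),case=(154,218),caseR=(168,218),bowl=(158,168),gpen=(150,235),sqL=(337,190),sqtab=(357,232),red=(300,262),redtop=(315,238)).items():
    print(n,P[v,u].round())
for sp in (90,-90):
  for phi in (90,-90):
    print(sp,phi,[ik(p,rot(a,phi,sp)) is not None for a,p in ((55,[428,220,25]),(55,[428,220,100]),(55,[520,220,150]),(30,[600,220,120]),(10,[610,220,45]))], ik([428,220,25],rot(55,phi,sp)),ik([610,220,45],rot(10,phi,sp)))
E
```

```text
seal [688.  -8.  77.]
seal2 [675.  -9.   5.]
penL [510.  62.  12.]
penR [515. -57.   1.]
case [490. 440.  26.]
caseR [490. 398.  11.]
bowl [660. 430.  17.]
gpen [434. 463.  -3.]
sqL [ 571. -173.   38.]
sqtab [ 430. -229.   72.]
red [333. -45.  18.]
redtop [413. -96.  33.]
90 90 [True, True, True, True, True] [-0.35525679  0.81312982  2.10424847  1.08518491  1.05196156 -2.8991776 ] [ 0.13958566  0.61310381  1.61687274  0.22147579  0.89916642 -1.56829417]
90 -90 [True, True, True, True, True] [ 0.78524989  0.9069137   1.53653529 -0.61949344  1.50363587  2.66852351] [ 0.33416684  0.66023759  1.50956016 -0.19164569  1.03768599  2.00802455]
-90 90 [True, True, True, True, True] [-0.35525679  0.81312982  2.10424847  1.08518491  1.05196156  0.24241505] [0.13958566 0.61310381 1.61687274 0.22147579 0.89916642 1.57329848]
-90 -90 [True, True, True, True, True] [ 0.78524989  0.9069137   1.53653529 -0.61949344  1.50363587 -0.47306915] [ 0.33416684  0.66023759  1.50956016 -0.19164569  1.03768599 -1.13356811]
```

```bash
cat >> h.py <<'E'
H=np.array([533.5,228.0,39.5]); A0=55
def tvec(a): a=np.radians(a); return np.array([0,-np.sin(a),-np.cos(a)])
def tilt(th):  # deg tilt as function of leaf angle (rad)
    return float(np.interp(np.degrees(th),[0,100,160,181],[A0,A0,12,8]))
def rad(th): return float(np.interp(np.degrees(th),[0,60,110,160,181],[107,106,100,85,80]))
def yoff(th): return float(np.interp(np.degrees(th),[0,90,140,181],[11,11,4,0]))
def tcp(th,extra=0.):
    """TCP for which the shut fingers just touch the leaf's underside at angle th; extra>0 = clear of it"""
    a=tilt(th); t=tvec(a); up=np.cross([1,0,0],t); 
    if up[2]<0: up=-up
    r=rad(th); y0=yoff(th)
    g=np.stack(np.meshgrid([-11,0,11],np.linspace(-14.5,14.5,7),np.linspace(0,60,61),indexing='ij'),-1).reshape(-1,3)
    p=g[:,:1]*np.array([1,0,0])+g[:,1:2]*up-g[:,2:]*t
    l=np.array([-np.cos(th),0,np.sin(th)]); n=np.array([-np.sin(th),0,-np.cos(th)])
    rr=r+p@l; yy=np.abs(y0+p[:,1])
    m=((yy<28)&(rr<120))|((yy<56)&(rr<95)&(rr>10))
    s=max(0,(-(p[m]@n)).max())+3+extra
    P=H+r*l+n*s; P[1]+=y0
    return P,rot(a,-90,-90),a
E
python3 - <<'E'
from h import *
np.set_printoptions(precision=1,suppress=True)
for th in (.25,.5,.8,1.1,1.4,1.6,1.9,2.2,2.5,2.8,3.0,3.14):
    P,R,a=tcp(th); G=P-19*tvec(a); l=np.array([-np.cos(th),0,np.sin(th)]); n=np.array([-np.sin(th),0,-np.cos(th)])
    print(th,P,a,'grasp r',(G-H)@l,'n',(G-H)@n,'y',G[1]-H[1], ik(P,R))
E
```

```text
0.25 [421.7 239.   33.1] 55.0 grasp r 109.45746412984076 n 23.343097794819784 y 26.563888841490837 [ 0.8  0.9  1.5 -0.6  1.5 -0.5]
0.5 [423.8 239.   60.9] 55.0 grasp r 111.74729181736164 n 24.23431485689877 y 26.563888841490837 [ 0.8  0.9  1.5 -0.6  1.6 -0.5]
0.8 [437.1 239.   94. ] 55.0 grasp r 114.05376872720335 n 23.561953582574077 y 26.563888841490837 [ 0.8  0.8  1.5 -0.6  1.6 -0.5]
1.1 [465.4 239.  123.4] 55.0 grasp r 115.34929239531654 n 17.69592836644959 y 26.563888841490837 [ 0.8  0.8  1.4 -0.6  1.7 -0.6]
1.4 [499.2 239.  138.7] 55.0 grasp r 114.31369318406993 n 15.088337563248922 y 26.563888841490837 [ 0.7  0.8  1.4 -0.7  1.7 -0.7]
1.6 [522.1 238.8 142.1] 55.0 grasp r 113.0925157704475 n 14.66034793599411 y 26.3296342305604 [ 0.7  0.8  1.3 -0.7  1.7 -0.7]
1.9 [549.9 236.4 139.7] 48.648913563019576 grasp r 112.01523429127234 n 20.98641522668322 y 22.622154488738374 [ 0.7  0.8  1.3 -0.6  1.6 -0.8]
2.2 [575.8 234.  126.4] 36.33032096770687 grasp r 107.56018338748501 n 25.956905035792605 y 17.20925219042249 [ 0.6  0.7  1.3 -0.5  1.5 -0.8]
2.5 [597.1 231.7 104.8] 24.01172837239417 grasp r 100.41511708462279 n 28.214729023151754 y 11.415505302859145 [ 0.5  0.7  1.4 -0.4  1.3 -1. ]
2.8 [610.3 230.   76.9] 11.918441402546575 grasp r 91.12561838520318 n 27.022678557189945 y 5.930869866032992 [ 0.4  0.6  1.5 -0.2  1.1 -1.1]
3.0 [613.9 228.9  58. ] 9.735745040143435 grasp r 84.81234609100304 n 25.518754778888 y 4.1020217707020095 [ 0.3  0.7  1.5 -0.2  1.1 -1.1]
3.14 [613.8 228.1  44.7] 8.207857586461241 grasp r 80.28977242090986 n 23.892957001994965 y 2.818992391291175 [ 0.3  0.7  1.5 -0.2  1.  -1.2]
```

```bash
sed -i 's/\[107,106,100,85,80\]/[104,104,100,85,80]/' h.py; python3 - <<'E'
from h import *
np.set_printoptions(precision=1,suppress=True)
close_gripper(30)
P,R,a=tcp(.25); print(P)
P0=np.array([427.,239.,P[2]-9]); S=P0-85*tvec(a)
print(P0,S)
reach([S[0],S[1],200],R); print(get_obs()['t'])
move_straight(list(S),speed=200)
o=get_obs();print(o['t'],o['tool_pos'],o['ft_force'],o['gripper_width'])
for n in ("scene","top"):
    p,d=get_image(n); cv2.imwrite(f"pics/{n}1.png",p)
cv2.imwrite('pics/zt1.png',cv2.resize(cv2.imread('pics/top1.png')[150:270,120:320],None,fx=4,fy=4))
E
```

```text
[424.3 239.   32.4]
[427.  239.   23.4] [427.  308.6  72.1]
4.0083
4.8 [427.5 308.8  72.9] [-0.5  0.4 -0.4] 0.0011075343790938384
```

View pics/zt1.png

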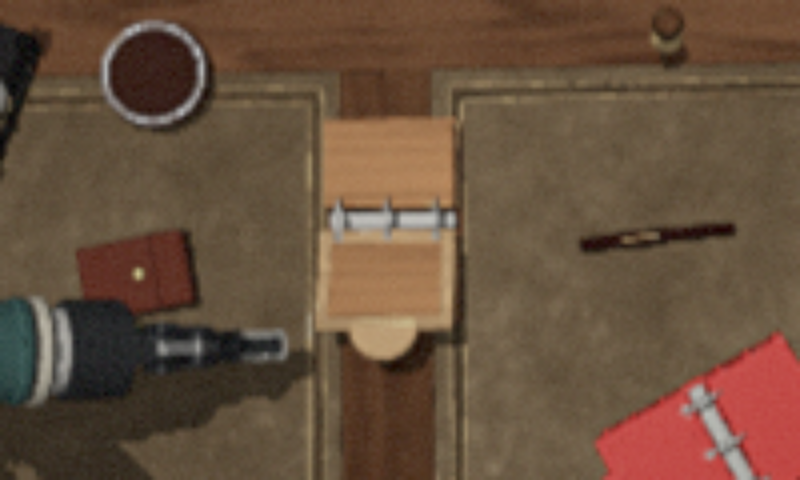

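View pics/scene1.png

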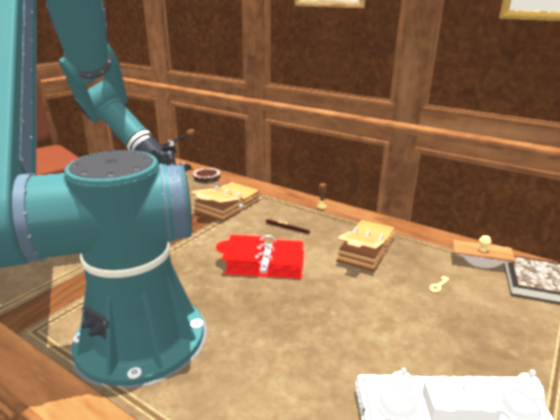

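The zoom shows the shut fingertips at (285,345), in line with the half-round tab at (383,340). The card case and pen are clear of the arm. Next I'll insert along the tool axis and start lifting.

```bash
python3 - <<'E'
from h import *
np.set_printoptions(precision=1,suppress=True)
def s(tag):
    o=get_obs();print(tag,round(o['t'],2),o['tool_pos'],o['ft_force'])
    return np.linalg.norm(o['ft_force'])
move_straight([427,239,23.4],speed=80); s('in')
for th in (.25,.4,.6,.8):
    P,R,a=tcp(th); move_straight(list(P),speed=60,rot=R)
    if s(th)>15: break
for n in ("scene","top"):
    p,d=get_image(n); cv2.imwrite(f"pics/{n}2.png",p); np.save(f"pics/{n}2.npy",d)
a=cv2.resize(cv2.imread('pics/top2.png')[165:255,150:290],None,fx=4,fy=4)
b=cv2.resize(cv2.imread('pics/scene2.png')[140:240,140:280],None,fx=4,fy=4)
cv2.imwrite('pics/z2.png',cv2.resize(np.vstack([a,b])[:, :],None,fx=.78,fy=.78))
E
```

```text
in 6.11 [424.2 236.6  22.8] [-7.4 -1.  -0.9]
0.25 6.42 [424.7 239.   32.6] [0.1 0.1 0.6]
0.4 6.83 [424.7 239.2  49.2] [-0.2  1.   0. ]
0.6 7.36 [429.1 239.   71.3] [0.  0.2 0.2]
0.8 7.9 [439.  239.   92.8] [-0.2 -0.1  0.9]
```

View pics/z2.png

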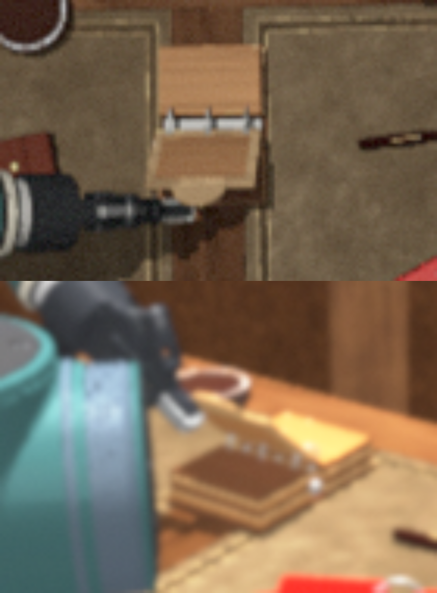

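The leaf is rising with the finger, at z2 (215,180) in the upper half. During insertion there was a brief -7 N force in x, so I'll check whether the book moved and what angle the leaf is at.

```bash
python3 - <<'E'
from h import *
np.set_printoptions(precision=3,suppress=True)
for k in (0,2):
    d=np.load(f'pics/top{k}.npy');P=cloud('top',d);X,Y,Z=P[...,0],P[...,1],P[...,2]
    far=(X>550)&(X<640)&(Y>165)&(Y<300)&(Z>22)
    print(k,'far end',np.median([X[far[:,c],c].max() for c in range(206,232)]),'y',np.median([Y[r][far[r]].max() for r in range(182,196)]),np.median([Y[r][far[r]].min() for r in range(182,196)]))
    # leaf plane right part (away from finger)
    m=(X>440)&(X<518)&(Y>180)&(Y<228)&(Z>42); A=np.c_[X[m]-533.5,np.ones(m.sum())];print(np.linalg.lstsq(A,Z[m],rcond=None)[0],m.sum())
for k in (0,2):
    i=cv2.imread(f'pics/top{k}.png');print(k,i[188:200,150:170].mean((0,1)))
E
```

```text
0 far end 616.2858539246336 y 280.777705902026 171.7830644744659
[-0.257 42.096] 342
2 far end 616.208229430607 y 280.8696464208115 171.8835802624997
[-0.917 44.335] 294
0 [62.65  83.75  99.667]
2 [62.442 83.367 99.321]
```

The book hasn't moved, with its far edge at 616.2 mm against 616.3 mm before. The leaf is at about 0.74 rad. I'll carry on over the spine, stopping just short of flat.

```bash
python3 - <<'E'
from h import *
np.set_printoptions(precision=1,suppress=True)
def s(tag):
    o=get_obs();print(tag,round(o['t'],2),o['tool_pos'],o['ft_force'])
    return np.linalg.norm(o['ft_force'])
for th in (1.0,1.2,1.4,1.6,1.8,2.0,2.2,2.4,2.6,2.75):
    P,R,a=tcp(th)
    try: move_straight(list(P),speed=70,rot=R)
    except MotionError as e: print(th,e); break
    if s(th)>15: break
for n in ("scene","top"):
    p,d=get_image(n); cv2.imwrite(f"pics/{n}3.png",p); np.save(f"pics/{n}3.npy",d)
a=cv2.resize(cv2.imread('pics/top3.png')[155:245,150:290],None,fx=4,fy=4)
b=cv2.resize(cv2.imread('pics/scene3.png')[140:240,140:280],None,fx=4,fy=4)
cv2.imwrite('pics/z3.png',cv2.resize(np.vstack([a,b])[:, :],None,fx=.78,fy=.78))
E
```

```text
1.0 8.53 [455.7 239.  113.3] [ 0.1  0.3 -0.3]
1.2 9.05 [476.8 239.  128.4] [0.5 0.4 0.1]
1.4 9.55 [499.7 238.9 137.6] [-0.2  0.1  0.3]
1.6 10.03 [522.6 238.7 141.4] [-1.   0.4 -0.4]
1.8 10.45 [541.1 236.9 141.6] [-0.7  0.4 -0.1]
2.0 10.88 [558.7 235.2 136.8] [-0.7  0.1 -0.4]
2.2 11.31 [575.2 233.7 126.3] [ 1.4 -0.5 -0.2]
2.4 11.75 [590.1 232.2 112.7] [-0.4  0.1 -0.4]
2.6 12.19 [602. 231.  96.] [ 0.1 -0.   0. ]
2.75 12.57 [608.4 230.2  81.8] [-0.6  0.5 -0.4]
```

View pics/z3.png

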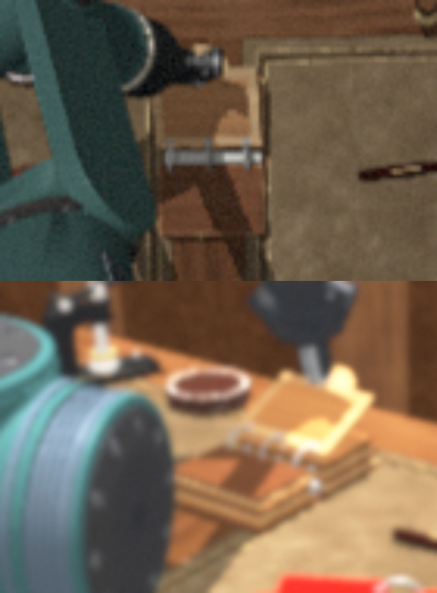

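The scene view shows the leaf over the spine, leaning towards the far stack with its tab at (345,380) and the fingertips on its upper face. Next I'll press it down gently, checking the force as it goes.

```bash
python3 - <<'E'
from h import *
np.set_printoptions(precision=1,suppress=True)
def s(tag):
    o=get_obs();print(tag,round(o['t'],2),o['tool_pos'],o['ft_force'])
    return o['ft_force'][2]
for th in (2.9,3.0,3.08):
    P,R,a=tcp(th); move_straight(list(P),speed=50,rot=R); f=s(th)
    if abs(f)>8: break
P,R,a=tcp(3.14); z=get_obs()['tool_pos'][2]
for k in range(16):
    z-=1
    move_straight([P[0],P[1],z],speed=20,rot=R); dwell(.1); f=s(round(z,1))
    if f>7 or z<36: break
dwell(.2); s('hold')
for n in ("scene","top"):
    p,d=get_image(n); cv2.imwrite(f"pics/{n}4.png",p); np.save(f"pics/{n}4.npy",d)
E
```

```text
2.9 13.12 [612.3 229.1  67.3] [-0.8 -0.1 -0.4]
3.0 13.46 [613.5 228.5  57.5] [-0.3  0.1 -0.6]
3.08 13.76 [613.7 228.1  49.9] [ 0.9 -0.   0.2]
48.9 14.11 [613.7 228.   49. ] [-0.   0.6 -0.3]
47.9 14.46 [613.8 228.1  47.9] [0.8 0.1 0.6]
46.9 14.81 [613.8 228.1  46.9] [ 1.  -0.6  0.3]
45.9 15.16 [613.7 228.1  45.9] [ 0.6 -0.  -0.4]
44.9 15.51 [613.7 228.1  44.8] [0.5 0.1 0.5]
43.9 15.86 [613.7 228.1  43.8] [ 0.9  0.6 -0.2]
42.9 16.21 [613.8 228.1  43.2] [-1.1 -0.1  4.9]
41.9 16.56 [613.8 228.2  43. ] [-1.9 -0.5 10.2]
hold 16.76 [613.8 228.2  43. ] [-4.5 -0.4  9.9]
```

The fingers met a firm stop at the expected height, with 10 N of force at z=43. I'll lift off, clear the view and check the leaf angle.

```bash
python3 - <<'E'
from h import *
np.set_printoptions(precision=3,suppress=True)
p=get_obs()['tool_pos']
move_straight([p[0],p[1],p[2]+10],speed=30)
move_straight([p[0],p[1],240],speed=150)
reach([420,-60,300],rot(0,0,0)); 
o=get_obs();print(o['t'],o['tool_pos'],o['ft_force'])
for n in ("scene","top"):
    im,d=get_image(n); cv2.imwrite(f"pics/{n}5.png",im); np.save(f"pics/{n}5.npy",d)
P=cloud('top',d);X,Y,Z=P[...,0],P[...,1],P[...,2]
m=(X>555)&(X<620)&(Y>180)&(Y<275)&(Z>25); A=np.c_[X[m]-533.5,Y[m]-228,np.ones(m.sum())];c=np.linalg.lstsq(A,Z[m],rcond=None)[0];res=Z[m]-A@c
print('leaf plane',c,m.sum(),'se slope',res.std()/np.sqrt(m.sum())/X[m].std())
d0=np.load('pics/top0.npy');P0=cloud('top',d0);
m=(P0[...,0]>555)&(P0[...,0]<612)&(P0[...,1]>180)&(P0[...,1]<275)&(P0[...,2]>25);A=np.c_[P0[m][:,0]-533.5,np.ones(m.sum())];print('far stack before',np.linalg.lstsq(A,P0[m][:,2],rcond=None)[0])
m=(X>455)&(X<515)&(Y>180)&(Y<275)&(Z>20);A=np.c_[X[m]-533.5,np.ones(m.sum())];print('near stack',np.linalg.lstsq(A,Z[m],rcond=None)[0], 'near end',np.median([X[:,cc][(Z[:,cc]>20)&(X[:,cc]>430)&(X[:,cc]<520)].min() for cc in range(206,230)]))
a=cv2.imread('pics/top0.png')[130:290,120:440];b=cv2.imread('pics/top5.png')[130:290,120:440]
cv2.imwrite('pics/z5.png',cv2.resize(np.vstack([a,b]),None,fx=1.85,fy=1.85))
cv2.imwrite('pics/zs5.png',cv2.resize(cv2.imread('pics/scene5.png')[150:270,160:320],None,fx=4,fy=4))
E
```

```text
20.1083 [420.807 -59.735 300.011] [0.211 0.606 0.187]
leaf plane [-0.005  0.001 42.303] 550 se slope 0.006043294274523412
far stack before [-0.005 35.811]
near stack [-0.007 34.854] near end 449.1114465323386
```

View pics/z5.png

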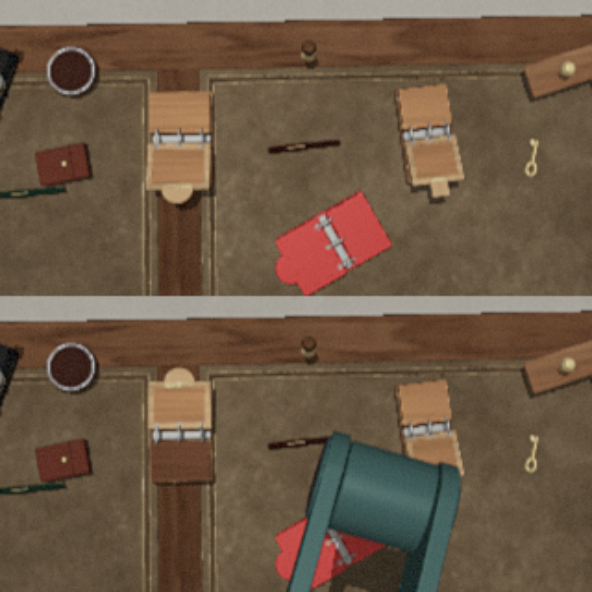

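View pics/zs5.png

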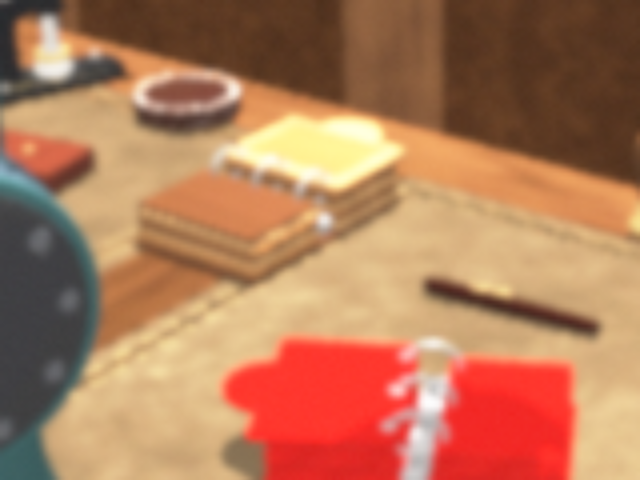

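```bash
python3 -c "
from station import *
o=get_obs();print(o['t'],o['dq'].round(4),o['ft_force'].round(2));finish_job()"
```

```text
20.2083 [0.0034 0.0013 0.0014 0.0008 0.0021 0.0003] [-0.31 -0.34  0.37]
the job is handed in; nothing more can be done
```

The half-round-tabbed leaf now lies flat on the far stack, and I handed the job in at about 20.2 s of the 42 s allowed; no verdict is reported back. I slid the shut fingertips under the tab from the side and pushed the leaf up and over the spine. I then pressed it down until it met a firm stop at about 10 N and moved the arm clear.

**Last checks**
- **Leaf:** its slope measured -0.005 ± 0.006 rad, the same as the stack beneath it. Its top was at 42.3 mm against an expected 42.5 mm.
- **Book:** its far edge was within 0.1 mm of its starting position when I measured it mid-lift. At the end I only compared pictures and the near-stack edge, and neither showed it moving.
- **Other things:** the pen, seal, card case, key and the visible part of the square book look unmoved by eye. I didn't measure them.

**What was less certain**
- The forward-tilted tool poses I first planned were out of reach, so I went in from the side.
- During insertion the wrist force briefly read about -7 N in x. The book had not moved afterwards.
- In the last picture the arm hid the square tab, but it never went low near that book.

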